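# Nest the dip cups and hold the parts cleaner's sprung lid at the drip mark

## Task

Finish off the wash at the parts cleaner: nest the two loose steel dip cups into the one standing on the drip tray, setting them in gently rather than dropping them, so that the three make one straight stack there. Then raise the cleaner's spring-closed lid, the one with the bar handle, smoothly, without a jerk, to the drip mark on the hinge cheeks (40 degrees, and not well past it, or the wet runs off the back) and keep holding it there with the gripper: the program finishes while still holding the lid at the mark. Leave the other things on the counter where they are.

Things in the scene. Friction and masses are not known exactly. Their poses are not given: they have to be found in the camera images.
- cleaner: Bench-top ultrasonic parts cleaner, a fixed steel casing 170 deep (x) x 250 wide (y) x 172 mm high, knobs and display on its front. Origin under its centre on the counter; front towards its own -x, z up. The lid's hinge axis runs along its y at x = 74, z = 178 mm, at the rear; on each side a quarter-round cheek plate of radius 45 mm rises from that axis.
- lid (a joint): Angle of the cleaner's lid in rad: 0 shut (start), grows as the front edge lifts, stops at 1.5. A flat steel lid of about 0.42 kg on a torsion-spring hinge that pulls it shut from every angle: about 4 N upward at the handle starts it, about 6 N square to the lid holds it at the mark. Let go, it falls shut. The drip mark is at 0.70 rad (40 degrees).
- lid_handle (a point): The lid's black bar handle: round, 12 mm across, 116 mm long, parallel to the hinge, on two 10 mm posts 104 mm apart, 42 mm above the lid's top. Origin: the bar's middle. Moves with the lid; shut, it is at x = -72, y = 0, z = 224 mm of the cleaner's frame: 146 mm in front of and 46 mm above the hinge axis. Axes turn with the lid: x towards the hinge, y along the bar, z off the lid.
- lid_hinge (a point): The middle of the lid's hinge axis; it does not move. Its y axis is the hinge axis; its x, z axes turn with the lid as those of the handle.
- drip_mark (a point): Outer end of the black line on the left (+y) hinge cheek that is the drip mark, 46 mm from the hinge axis; the right cheek has the same. The line runs from the axis forward and up at 40 degrees; a shorter level line marks shut. The lid is at the mark when the index line along its side edge lies on it. Axes as the cleaner's.
- tray: Grey plastic drip tray, fixed, 140 x 140 x 12 mm, walls and floor 4 mm thick. Origin under its centre, z up.
- cup_tray: The steel dip cup on the drip tray: 68 mm high, open top. Solid foot 36 mm across, 13 mm high, then a 2 mm wall widening from 42 to 62 mm, and a rim band 68 mm across over the top 10 mm. Inner floor 18 mm above the underside. Origin: centre of the underside, z up. Nested, a cup sits 18 mm above the one below with 1 to 3 mm of side play, so only its top 18 mm stand free to grip. 0.12 kg.
- cup_a: A loose dip cup of exactly the same shape and size, standing upright on the counter away from the tray. Origin at the centre of its underside.
- cup_b: The other loose dip cup, of the same shape and size, standing upright on the counter. Origin at the centre of its underside.
- mug: Bystander: white mug 76 mm across, 90 mm high, handle towards its +y (reaching about 70 mm from its axis). Origin under its centre. Leave it.
- jar: Bystander: closed jar 68 mm across, 85 mm high. Origin under its centre. Leave it.
- brush: Bystander: parts brush 170 mm long lying on the counter along its own x. Leave it.
- gear_knob: Bystander: black gear-lever knob standing upright, 48 mm across, 86 mm high. Leave it.
- wheel_socket: Bystander: dark steel deep socket, 28 mm across, 60 mm high, standing. Leave it.
- phone: Bystander: black phone 75 x 155 x 9 mm lying flat. Leave it.
- tin: Bystander: grease tin 70 mm across, 55 mm high, standing. Leave it.
Mind the look-alikes: they are no part of the job. Leave any yellow look-alike of the cup_b alone.

How it is judged:
On the way, in this order (a step that is already met when the one before it is completed fails the run):
1. the three cups are nested in one upright stack on the drip tray, let go, with the lid still shut (angle between cup_tray's own z axis and vertical below 0.1 rad and horizontal distance between cup_tray and tray below 0.05 m and z of cup_tray in the frame of tray below 0.009 m and ((horizontal distance between cup_a and cup_tray below 0.005 m and z of cup_a in the frame of cup_tray between 0.014 and 0.022 m and angle between each of cup_a, cup_b's own z axis and vertical below 0.1 rad and horizontal distance between cup_b and cup_a below 0.005 m and z of cup_b in the frame of cup_a between 0.014 and 0.022 m) or (horizontal distance between cup_b and cup_tray below 0.005 m and z of cup_b in the frame of cup_tray between 0.014 and 0.022 m and angle between each of cup_b, cup_a's own z axis and vertical below 0.1 rad and horizontal distance between cup_a and cup_b below 0.005 m and z of cup_a in the frame of cup_b between 0.014 and 0.022 m)) and contact force between the fingers and cup_tray below 0.1 N and contact force between the fingers and cup_a below 0.1 N and contact force between the fingers and cup_b below 0.1 N and linear speed of each of cup_tray, cup_a, cup_b below 0.03 m/s and value of joint lid below 0.08 rad), for 0.3 s.
2. the fingers have the lid and are raising it (value of joint lid above 0.2 rad and contact force between the fingers and lid above 1 N), for 0.1 s.
At the end, for the whole second after the job is handed in: Fingers hold the lid (over 1 N) still at 0.70 +- 0.07 rad. Tray cup upright within 50 mm of the tray centre, the others nested in it in either order: each 14 to 22 mm above the one below, axes within 5 mm, tilt under 0.1 rad, at rest, untouched. Bystanders within 30 mm of their starts (angle between cup_tray's own z axis and vertical below 0.1 rad and horizontal distance between cup_tray and tray below 0.05 m and z of cup_tray in the frame of tray below 0.009 m and ((horizontal distance between cup_a and cup_tray below 0.005 m and z of cup_a in the frame of cup_tray between 0.014 and 0.022 m and angle between each of cup_a, cup_b's own z axis and vertical below 0.1 rad and horizontal distance between cup_b and cup_a below 0.005 m and z of cup_b in the frame of cup_a between 0.014 and 0.022 m) or (horizontal distance between cup_b and cup_tray below 0.005 m and z of cup_b in the frame of cup_tray between 0.014 and 0.022 m and angle between each of cup_b, cup_a's own z axis and vertical below 0.1 rad and horizontal distance between cup_a and cup_b below 0.005 m and z of cup_a in the frame of cup_b between 0.014 and 0.022 m)) and contact force between the fingers and cup_tray below 0.1 N and contact force between the fingers and cup_a below 0.1 N and contact force between the fingers and cup_b below 0.1 N and linear speed of each of cup_tray, cup_a, cup_b below 0.03 m/s and value of joint lid between 0.63 and 0.77 rad and velocity of joint lid between -0.06 and 0.06 rad/s and contact force between the fingers and lid above 1 N and distance of each of mug, jar, brush, gear_knob, wheel_socket, phone, tin from where it was at the start of the episode below 0.03 m); the arm keeps its last pose, push and grip.
It fails at once if a cup is dropped: it moves faster than 0.8 m/s with no finger on it ((linear speed of cup_tray above 0.8 m/s and contact force between the fingers and cup_tray below 0.1 N) or (linear speed of cup_a above 0.8 m/s and contact force between the fingers and cup_a below 0.1 N) or (linear speed of cup_b above 0.8 m/s and contact force between the fingers and cup_b below 0.1 N)).
It fails at once if the lid is raised well past the mark (over 0.95 rad) (value of joint lid above 0.95 rad).
It fails at once if the lid is jerked up or let slam (over 2 rad/s) (velocity of joint lid above 2 rad/s or velocity of joint lid below -2 rad/s).
It fails at once if a bystander is pushed or knocked over (moved over 30 mm) (distance of any of mug, jar, brush, gear_knob, wheel_socket, phone, tin from where it was at the start of the episode above 0.03 m).
It also fails if it takes over 61 s, if anything falls off the work surface, if the arm or the gripper's body presses on something with over 40 N, if the wrist force passes 120 N, or if a joint passes its speed limit or range.

## Robot

A 6-joint arm with a two-finger parallel gripper is mounted at the origin on the work surface. World frame = base frame: x ahead of the robot, y to its left, z up, the work surface at z = 0. Lengths are in m, angles in rad, forces in N, time in s.
With the tool pointing down it reaches from about 0.35 to 0.85 m from the base axis. Payload 8.1 kg.
Tool frame: the origin (TCP) lies midway between the tips of the shut fingers; the grasp point (between the pads) lies 19 mm behind it (grip_depth is the distance from the TCP to the grasp point, in m); z points along the fingers, y is the line along which they close (so a half turn about z gives the same grasp; the last joint's range is limited). The gripper opens to 93 mm and grips with 3 to 60 N. Pads are 15 mm wide; open, the fingers measure 128 mm over their backs; the gripper's body (75 mm by 188 mm) begins 65 mm behind the grasp point.
Start: joints at [-1.246, 0.13, 1.488, -0, 1.523, -0.085], TCP at [0.239, -0.55, 0.219] pointing down, gripper open.
Joint ranges: [-2.96, 2.96], [-0.89, 2.26], [0.02, 2.5], [-1.34, 4.48], [0, 2.73], [-2.66, 2.66]. Speed limits (rad/s): [2.39, 2.39, 2.79, 3.14, 3.14, 3.14].

## Interface

Orientations are given as a unit quaternion [w, x, y, z].
In Python, from station import observe, camera, finish_job, grip_depth gives the robot as it stands. The module is installed in compiled form; this text tells all that it offers.
- The arm moves only by the tool step_arm, never from a script. Its argument "series" is a list of rows, each an object of numbers: "claw": the opening in per cent of the stroke, from 0 (shut) to 100 (fully open); "dx", "dy", "dz": the shift along the tool's x, y, z in mm; "wx", "wy", "wz": the turn, a rotation vector about the tool's x, y, z in rad. A call has 1 to 12 rows; each row is the pose to reach, as a shift and turn from the pose commanded when the call began, along the tool's axes at that moment; what a row does not reach only later rows make up. A row lasts 1/10 s, in which the tool goes at most 50 mm and 8.59 degrees, less where a joint would pass 70% of its speed; a pose out of reach is approached as far as the arm can. A call with a gripper value outside its range is refused whole. The fingers move at their own pace and stop on an object; "squeeze" is the grip in N (left out, the last holds). Time passes only in rows, so rows that repeat a pose let the fingers close. It gives the time, the measured TCP pose, the force, the opening and the grip force at its end, in the units of the state.
- observe(): the state, without advancing time (a new reading comes with each control period).
- camera(name): name is "scene" or "top"; returns a dict with "image" (384x512x3 uint8, blue, green, red), "vertical_fov" (degrees; the focal length in pixels is half the picture's height over the tangent of half this angle, whatever the lens; pixels are square), "cx", "cy" (the principal point, pixels), "xyz" and "orientation" of the camera in the world. Camera axes: x right, y down, z forward; pixel columns grow to the right and rows downward; lengths in m; the calibration is good to about 2 mm. A picture is of the moment at which its call begins. There is no depth.
- finish_job(): hands the job in; it is judged then, once.
The state is a dict: "time": time; "qpos": joint angles; "dq": joint speeds; "joint_torque": joint torques, N m; "ee_pos": TCP position; "eef_rot": TCP orientation; "contact_force": force on the tool from outside, world axes, zero at the start; "moment": the same for the moment, N m; "gripper_width": finger opening in m; "gripper_force": force on a finger pad.
Only numpy, scipy, OpenCV 4.12 (cv2) and the standard library are available. Lean on these libraries where they do the work, as an engineer would, in place of code of your own. Each camera call takes 0.05 s, during which the arm holds its last target. There are 200 camera calls.

## Working session

There is one attempt and no reset: what is moved stays moved. The work goes in short steps, Python scripts to look and compute and a tool call to move; the robot and the scene stay as the last step left them, time stands still between calls to the robot, and variables do not carry over. Pictures are saved under pics/ and viewed, at most 10 in all, crops included, and the job is handed in when it is done.

Besides the shell and the picture viewer there is one more tool, called as a command line: name --argument value ..., lists and objects as JSON in quotes. step_arm: Moves the arm, as the interface text tells. Its arguments: {"type":"object","properties":{"series":{"type":"array","items":{"type":"object","properties":{"claw":{"type":"number"},"dx":{"type":"number"},"dy":{"type":"number"},"dz":{"type":"number"},"wx":{"type":"number"},"wy":{"type":"number"},"wz":{"type":"number"}}}},"squeeze":{"type":"number"}},"required":["series"]}

```bash
mkdir -p pics; cat > h.py <<'E'
import numpy as np, cv2
from station import observe, camera, finish_job, grip_depth
from scipy.spatial.transform import Rotation as R
def rot(q): return R.from_quat([q[1],q[2],q[3],q[0]]).as_matrix()
def ray(c,u,v):
    f=192/np.tan(np.radians(c["vertical_fov"])/2)
    d=rot(c["orientation"])@np.array([(u-c["cx"])/f,(v-c["cy"])/f,1]); return np.array(c["xyz"]),d
def plane(c,u,v,z):
    o,d=ray(c,u,v); return o+d*(z-o[2])/d[2]
def proj(c,p):
    f=192/np.tan(np.radians(c["vertical_fov"])/2)
    q=rot(c["orientation"]).T@(np.array(p)-np.array(c["xyz"])); return q[:2]/q[2]*f+[c["cx"],c["cy"]]
E
python3 - <<'E'
from h import *
import pickle
for n in("scene","top"):
    c=camera(n); print(n,{k:c[k] for k in c if k!="image"}); pickle.dump(c,open(n+"0.pkl","wb"))
    im=cv2.resize(c["image"],(768,576),interpolation=cv2.INTER_CUBIC); cv2.imwrite(f"pics/{n}0.png",im)
print(observe(),grip_depth)
E
```

```text
scene {'vertical_fov': 44.26683165094066, 'cx': 263.7711002841456, 'cy': 190.28929286226833, 'xyz': array([1.3580077 , 0.44605794, 1.14246053]), 'orientation': array([-0.19602773,  0.47758271,  0.79451721, -0.31973471])}
top {'vertical_fov': 56.87188940068065, 'cx': 256.46353843935685, 'cy': 189.88058413500008, 'xyz': array([0.42196762, 0.00596317, 1.21979824]), 'orientation': array([-0.02971612,  0.71083911, -0.70166062,  0.03869223])}
{'time': 0.1, 'qpos': array([-1.24641203e+00,  1.31070360e-01,  1.48913721e+00,  1.58311877e-05,
        1.52300043e+00, -8.53854764e-02]), 'dq': array([ 1.65090589e-03, -8.41137138e-04, -2.81323532e-03,  7.17148475e-04,
        2.86153884e-05, -1.82848247e-03]), 'joint_torque': array([ 1.16565785e-03, -5.61342466e+01, -4.93094802e+01,  7.70305283e-02,
        2.91944639e-02, -4.06991160e-05]), 'ee_pos': array([ 0.23891386, -0.54983987,  0.21771969]), 'eef_rot': array([-8.02857236e-04,  9.79084170e-01,  2.03454013e-01, -8.84372375e-05]), 'contact_force': array([0.15917046, 0.67942032, 0.11870912]), 'moment': array([-0.05919746,  0.00347959,  0.00655673]), 'gripper_force': 0.0, 'gripper_width': 0.09302190568594582} 0.0188
```

View pics/scene0.png

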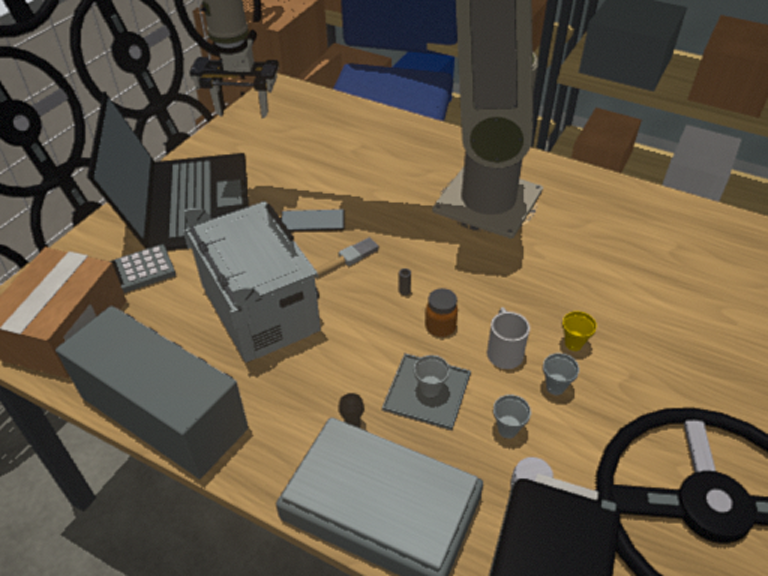

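View pics/top0.png

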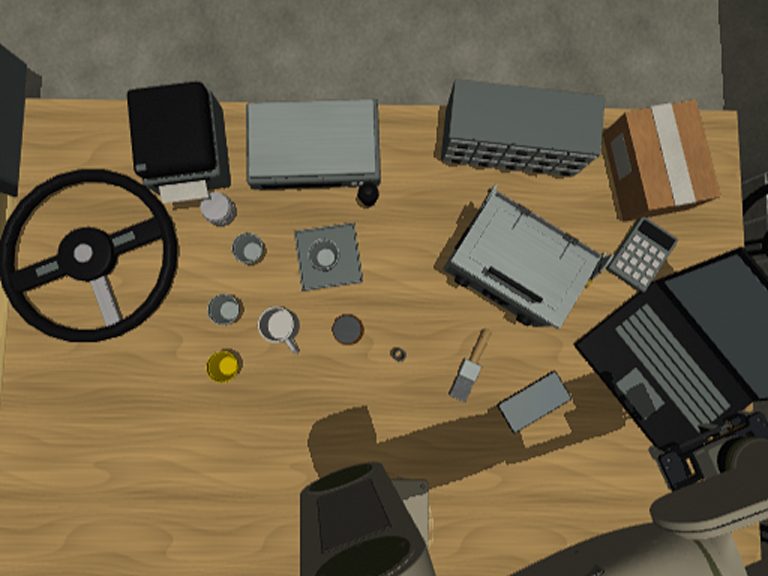

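```bash
python3 - <<'E'
from h import *
import pickle
T=pickle.load(open("top0.pkl","rb")); im=T["image"]
hsv=cv2.cvtColor(im,cv2.COLOR_BGR2HSV)
f=192/np.tan(np.radians(T["vertical_fov"])/2)
# loose cups: low saturation vs wood
wood=cv2.morphologyEx(((hsv[...,1]<75)*255).astype(np.uint8),cv2.MORPH_OPEN,np.ones((3,3)))
for n,(u,v) in dict(A=(165,165),B=(150,206),mug=(185,217),jar=(231,219)).items():
    m=np.zeros_like(wood); m[v-20:v+21,u-20:u+21]=wood[v-20:v+21,u-20:u+21]
    cs,_=cv2.findContours(m,cv2.RETR_EXTERNAL,cv2.CHAIN_APPROX_NONE); c=max(cs,key=cv2.contourArea)
    if len(c)>5:
        e=cv2.fitEllipse(c); p=plane(T,*e[0],.065); print(n,e,p.round(4),"dia mm",[round(x*(1.2198-.065)/f*1e3) for x in e[1]], cv2.boundingRect(c))
# Hough for tray cup, all cups on 4x crop
g=cv2.cvtColor(im,cv2.COLOR_BGR2GRAY)
outs=[]
for n,(u,v),z in(("T",(216,170),.070),("A",(165,165),.066),("B",(150,206),.066)):
    cr=cv2.resize(im[v-24:v+24,u-24:u+24],None,fx=5,fy=5,interpolation=cv2.INTER_CUBIC)
    r=.034*f/(1.2198-z)*5
    h=cv2.HoughCircles(cv2.cvtColor(cr,cv2.COLOR_BGR2GRAY),cv2.HOUGH_GRADIENT,1,20,param1=80,param2=8,minRadius=int(r-4),maxRadius=int(r+5))
    print(n,r,h[0][:3])
    x,y,rr=h[0][0]; cv2.circle(cr,(int(x),int(y)),int(rr),(0,0,255),1)
    print(plane(T,(x+.5)/5-.5+u-24,(y+.5)/5-.5+v-24,z).round(4)); outs.append(cr)
# handle
m=((hsv[...,2]<45)*255).astype(np.uint8); w=np.zeros_like(m); w[170:206,318:368]=m[170:206,318:368]
cs,_=cv2.findContours(w,cv2.RETR_EXTERNAL,cv2.CHAIN_APPROX_NONE); c=max(cs,key=cv2.contourArea)
rc=cv2.minAreaRect(c); print(rc); b=cv2.boxPoints(rc); print([plane(T,*q,.224).round(4) for q in b],plane(T,*rc[0],.226).round(4))
h=cv2.resize(im[120:225,290:410],None,fx=4,fy=4,interpolation=cv2.INTER_CUBIC); cv2.polylines(h,[np.int32((b-[290,120])*4+2)],True,(0,0,255),1)
row=np.hstack(outs); W=720
cv2.imwrite("pics/c1.png",np.vstack([row[:, :720],np.hstack([h[:340],np.zeros((340,720-h.shape[1],3),np.uint8)])]))
E
```

```text
A ((164.5074462890625, 165.0374755859375), (19.64439582824707, 20.548290252685547), 98.8488998413086) [0.612  0.2949 0.065 ] dia mm [64, 67] (154, 155, 22, 21)
B ((148.48684692382812, 205.95484924316406), (19.82733154296875, 20.983243942260742), 89.10845184326172) [0.477  0.3417 0.065 ] dia mm [65, 68] (138, 196, 22, 21)
mug ((186.2169189453125, 217.95303344726562), (23.816640853881836, 32.92644119262695), 135.26072692871094) [0.4397 0.2184 0.065 ] dia mm [78, 107] (172, 204, 28, 32)
jar ((230.78892517089844, 219.345458984375), (17.495882034301758, 17.58588218688965), 9.103039741516113) [0.437  0.0741 0.065 ] dia mm [57, 57] (222, 211, 18, 18)
T 52.42303370463321 [[113.5 116.5  50.8]
 [ 92.5 184.5  50.8]
 [192.5 170.5  49.8]]
[0.6008 0.1308 0.07  ]
A 52.241293251505695 [[128.5 123.5  56.4]
 [155.5 143.5  50.2]
 [109.5 113.5  51.8]]
[0.6111 0.2888 0.066 ]
B 52.241293251505695 [[114.5 122.5  50.9]
 [154.5 113.5  51.2]
 [218.5 119.5  48.5]]
[0.4765 0.3414 0.066 ]
((342.2123107910156, 190.46475219726562), (40.9341926574707, 5.506479263305664), 31.759479522705078)
[array([ 0.5437, -0.1955,  0.224 ]), array([ 0.5572, -0.2038,  0.224 ]), array([ 0.4972, -0.302 ,  0.224 ]), array([ 0.4838, -0.2936,  0.224 ])] [ 0.5202 -0.2483  0.226 ]
```

View pics/c1.png

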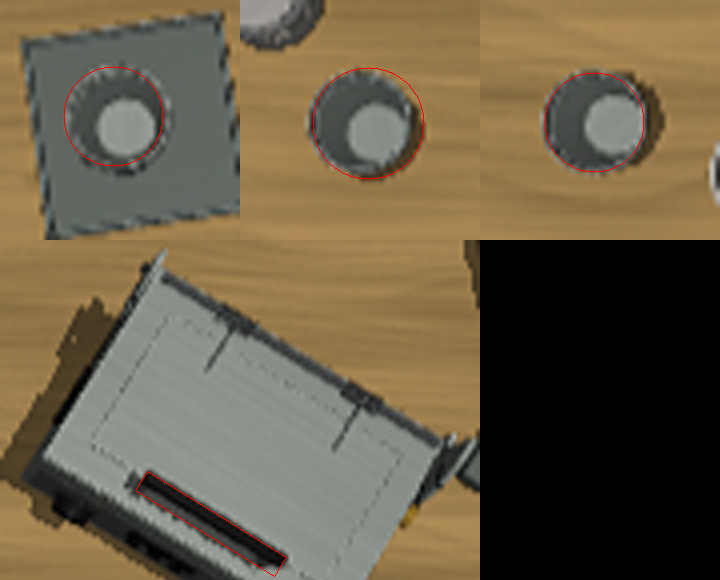

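Top view: the loose cups' rims are at about (164,165) and (148,206) in raw pixels. The tray cup is at about (216,170), where the Hough circle was slightly off. The handle bar is centred near (342,190). I'll check the cups against their bright inner floors, then compute the first move.

```bash
cat >> h.py <<'E'
def go(p,yawvec=None):
    s=observe(); M=rot(s["eef_rot"]); d=M.T@(np.array(p)-s["ee_pos"]); print("shift mm",(d*1e3).round(1)); 
    return s
E
python3 - <<'E'
from h import *
import pickle
T=pickle.load(open("top0.pkl","rb")); g=cv2.cvtColor(T["image"],cv2.COLOR_BGR2GRAY)
for n,(u,v),z in(("T",(217,171),.022),("A",(168,167),.018),("B",(153,207),.018)):
    k=cv2.resize(g[v-10:v+11,u-10:u+11],None,fx=5,fy=5,interpolation=cv2.INTER_CUBIC)
    t,b=cv2.threshold(k,0,255,cv2.THRESH_OTSU)
    nl,lab,st,ce=cv2.connectedComponentsWithStats(b); i=lab[52,52]
    x,y=(ce[i]+.5)/5-.5+[u-10,v-10]; print(n,t,st[i],plane(T,x,y,z).round(4))
    # same for rim of tray cup from eye
print("T rim",plane(T,118.5/5-.5+192,119.5/5-.5+146,.071).round(4))
s=go([.612,.295,.30]); print(rot(s["eef_rot"]).round(3))
E
```

```text
T 114.0 [  22   25   57   56 2492] [0.6008 0.1277 0.022 ]
A 102.0 [  22   23   61   63 2724] [0.6125 0.2947 0.018 ]
B 102.0 [  19   20   61   61 2904] [0.4775 0.3415 0.018 ]
T rim [0.599  0.1278 0.071 ]
shift mm [ 678.8 -626.4  -81.2]
[[ 0.917  0.398 -0.   ]
 [ 0.398 -0.917  0.002]
 [ 0.    -0.002 -1.   ]]
```

step_arm --series '[{"dx": 20,"dy": -20,"dz": -50,"claw": 100},{"dx": 60,"dy": -40,"dz": -81},{"dx": 679,"dy": -626,"dz": -81},{"dx": 679,"dy": -626,"dz": -81},{"dx": 679,"dy": -626,"dz": -81},{"dx": 679,"dy": -626,"dz": -81},{"dx": 679,"dy": -626,"dz": -81},{"dx": 679,"dy": -626,"dz": -81},{"dx": 679,"dy": -626,"dz": -81},{"dx": 679,"dy": -626,"dz": -81},{"dx": 679,"dy": -626,"dz": -81},{"dx": 679,"dy": -626,"dz": -81}]'

```text
invalid input
```

```bash
python3 - <<'E'
from h import *
s=go([.6123,.2948,.20]); print(s["time"],s["ee_pos"],s["qpos"],rot(s["eef_rot"]).round(3))
E
```

```text
shift mm [ 679.  -625.9   18.8]
0.1 [ 0.23891386 -0.54983987  0.21771969] [-1.24641203e+00  1.31070360e-01  1.48913721e+00  1.58311877e-05
  1.52300043e+00 -8.53854764e-02] [[ 0.917  0.398 -0.   ]
 [ 0.398 -0.917  0.002]
 [ 0.    -0.002 -1.   ]]
```

step_arm --series '[{"dx": 20,"dy": -20,"dz": -50,"wx": 0,"wy": 0,"wz": 0,"claw": 100},{"dx": 60,"dy": -40,"dz": -81,"wx": 0,"wy": 0,"wz": 0,"claw": 100}]' --squeeze 20

```text
time: 0.3
ee_pos: [0.2713, -0.4964, 0.2929]
eef_rot: [-0.001, 0.979, 0.202, -0.001]
contact_force: [1.4, 0.0, 0.6]
gripper_width: 0.0929
gripper_force: 0.0
```

step_arm --series '[{"dx": 619,"dy": -586,"dz": 0,"wx": 0,"wy": 0,"wz": 0,"claw": 100},{"dx": 619,"dy": -586,"dz": 0,"wx": 0,"wy": 0,"wz": 0,"claw": 100},{"dx": 619,"dy": -586,"dz": 0,"wx": 0,"wy": 0,"wz": 0,"claw": 100},{"dx": 619,"dy": -586,"dz": 0,"wx": 0,"wy": 0,"wz": 0,"claw": 100},{"dx": 619,"dy": -586,"dz": 0,"wx": 0,"wy": 0,"wz": 0,"claw": 100},{"dx": 619,"dy": -586,"dz": 0,"wx": 0,"wy": 0,"wz": 0,"claw": 100},{"dx": 619,"dy": -586,"dz": 0,"wx": 0,"wy": 0,"wz": 0,"claw": 100},{"dx": 619,"dy": -586,"dz": 0,"wx": 0,"wy": 0,"wz": 0,"claw": 100},{"dx": 619,"dy": -586,"dz": 0,"wx": 0,"wy": 0,"wz": 0,"claw": 100},{"dx": 619,"dy": -586,"dz": 0,"wx": 0,"wy": 0,"wz": 0,"claw": 100}]'

```text
time: 1.3
ee_pos: [0.469, -0.0345, 0.2927]
eef_rot: [0.0, 0.979, 0.203, 0.0]
contact_force: [0.5, -0.4, 0.3]
gripper_width: 0.0932
gripper_force: 0.0
```

```bash
python3 - <<'E'
from h import *
s=go([.6123,.2948,.20]); print(s["time"],s["ee_pos"],s["qpos"],rot(s["eef_rot"]).round(3))
E
```

```text
shift mm [ 262.6 -245.    92.7]
1.3 [ 0.46899814 -0.03450809  0.29268207] [-1.82479082e-01 -2.44446479e-01  1.71532125e+00 -7.18160152e-05
  1.67066976e+00  9.78527466e-01] [[ 0.917  0.398  0.   ]
 [ 0.398 -0.917 -0.   ]
 [ 0.     0.    -1.   ]]
```

step_arm --series '[{"dx": 263,"dy": -245,"dz": 90,"wx": 0,"wy": 0,"wz": 0,"claw": 100},{"dx": 263,"dy": -245,"dz": 90,"wx": 0,"wy": 0,"wz": 0,"claw": 100},{"dx": 263,"dy": -245,"dz": 90,"wx": 0,"wy": 0,"wz": 0,"claw": 100},{"dx": 263,"dy": -245,"dz": 90,"wx": 0,"wy": 0,"wz": 0,"claw": 100},{"dx": 263,"dy": -245,"dz": 90,"wx": 0,"wy": 0,"wz": 0,"claw": 100},{"dx": 263,"dy": -245,"dz": 90,"wx": 0,"wy": 0,"wz": 0,"claw": 100},{"dx": 263,"dy": -245,"dz": 90,"wx": 0,"wy": 0,"wz": 0,"claw": 100},{"dx": 263,"dy": -245,"dz": 90,"wx": 0,"wy": 0,"wz": 0,"claw": 100},{"dx": 263,"dy": -245,"dz": 90,"wx": 0,"wy": 0,"wz": 0,"claw": 100},{"dx": 263,"dy": -245,"dz": 90,"wx": 0,"wy": 0,"wz": 0,"claw": 100}]'

```text
time: 2.3
ee_pos: [0.6119, 0.2927, 0.2019]
eef_rot: [0.0, 0.979, 0.204, -0.001]
contact_force: [0.3, -0.6, 0.4]
gripper_width: 0.0926
gripper_force: 0.0
```

```bash
python3 - <<'E'
from h import *
s=go([.6123,.2948,.052]); print(s["time"],s["ee_pos"],s["dq"].round(3),rot(s["eef_rot"]).round(3))
E
```

```text
shift mm [  1.5  -1.8 149.9]
2.3 [0.61191758 0.29272637 0.20189706] [-0.024 -0.037  0.01  -0.001 -0.    -0.   ] [[ 0.917  0.399 -0.002]
 [ 0.399 -0.917 -0.001]
 [-0.002  0.    -1.   ]]
```

step_arm --series '[{"dx": 1.5,"dy": -2,"dz": 50,"wx": 0,"wy": 0,"wz": 0,"claw": 100},{"dx": 1.5,"dy": -2,"dz": 90,"wx": 0,"wy": 0,"wz": 0,"claw": 100},{"dx": 1.5,"dy": -2,"dz": 125,"wx": 0,"wy": 0,"wz": 0,"claw": 100},{"dx": 1.5,"dy": -2,"dz": 150,"wx": 0,"wy": 0,"wz": 0,"claw": 100},{"dx": 1.5,"dy": -2,"dz": 150,"wx": 0,"wy": 0,"wz": 0,"claw": 100},{"dx": 1.5,"dy": -2,"dz": 150,"wx": 0,"wy": 0,"wz": 0,"claw": 80},{"dx": 1.5,"dy": -2,"dz": 150,"wx": 0,"wy": 0,"wz": 0,"claw": 70},{"dx": 1.5,"dy": -2,"dz": 150,"wx": 0,"wy": 0,"wz": 0,"claw": 60},{"dx": 1.5,"dy": -2,"dz": 150,"wx": 0,"wy": 0,"wz": 0,"claw": 60},{"dx": 1.5,"dy": -2,"dz": 150,"wx": 0,"wy": 0,"wz": 0,"claw": 60},{"dx": 1.5,"dy": -2,"dz": 150,"wx": 0,"wy": 0,"wz": 0,"claw": 60}]' --squeeze 15

```text
time: 3.4
ee_pos: [0.6145, 0.2958, 0.0553]
eef_rot: [-0.0, 0.979, 0.204, 0.002]
contact_force: [-0.1, -0.4, 6.7]
gripper_width: 0.0685
gripper_force: 15.0
```

```bash
python3 - <<'E'
from h import *
s=go([.60,.1277,.20]); print(s["time"],s["ee_pos"],s["gripper_width"],s["gripper_force"],s["dq"].round(3))
E
```

```text
shift mm [ -79.8  148.5 -145. ]
3.4 [0.614495   0.29584738 0.05525572] 0.06851088984267209 15.000911490933504 [ 0.002  0.    -0.    -0.    -0.    -0.   ]
```

step_arm --series '[{"dx": 0,"dy": 0,"dz": -15,"wx": 0,"wy": 0,"wz": 0,"claw": 60},{"dx": 0,"dy": 0,"dz": -45,"wx": 0,"wy": 0,"wz": 0,"claw": 60},{"dx": 0,"dy": 0,"dz": -85,"wx": 0,"wy": 0,"wz": 0,"claw": 60},{"dx": -15,"dy": 30,"dz": -110,"wx": 0,"wy": 0,"wz": 0,"claw": 60},{"dx": -35,"dy": 65,"dz": -110,"wx": 0,"wy": 0,"wz": 0,"claw": 60},{"dx": -55,"dy": 105,"dz": -110,"wx": 0,"wy": 0,"wz": 0,"claw": 60},{"dx": -72,"dy": 135,"dz": -110,"wx": 0,"wy": 0,"wz": 0,"claw": 60},{"dx": -80,"dy": 148,"dz": -110,"wx": 0,"wy": 0,"wz": 0,"claw": 60},{"dx": -80,"dy": 148,"dz": -110,"wx": 0,"wy": 0,"wz": 0,"claw": 60},{"dx": -80,"dy": 148,"dz": -110,"wx": 0,"wy": 0,"wz": 0,"claw": 60}]'

```text
time: 4.4
ee_pos: [0.5987, 0.1284, 0.1634]
eef_rot: [-0.0, 0.979, 0.203, 0.0]
contact_force: [-0.1, 1.5, -0.1]
gripper_width: 0.0681
gripper_force: 15.0
```

```bash
python3 - <<'E'
from h import *
s=go([.60,.1277,.074]); print(s["time"],s["ee_pos"],s["gripper_width"],s["gripper_force"],s["contact_force"],s["dq"].round(3))
for n in("scene","top"):
    c=camera(n); 
    u,v=proj(c,[.6,.128,.15]).astype(int)
    cv2.imwrite(f"pics/k_{n}.png",cv2.resize(c["image"][max(v-50,0):v+60,u-65:u+65],None,fx=4,fy=4,interpolation=cv2.INTER_CUBIC)); print(n,u,v)
E
```

```text
shift mm [ 0.8  1.2 89.4]
4.4 [0.59874105 0.12839455 0.16343009] 0.06806141480988073 14.999923430223134 [-0.12146784  1.49743275 -0.14323707] [ 0.022  0.012 -0.007  0.002 -0.001 -0.001]
scene 288 227
top 212 165
```

View pics/k_scene.png

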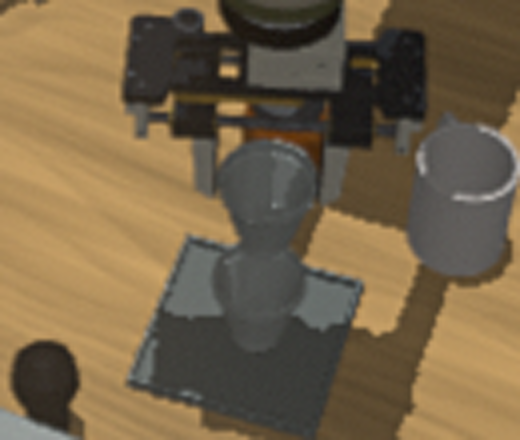

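The scene crop shows the cup upright in the fingers, above the tray cup and in line with it. I'll lower it.

step_arm --series '[{"dx": 1,"dy": 1,"dz": 25,"wx": 0,"wy": 0,"wz": 0,"claw": 60},{"dx": 1,"dy": 1,"dz": 45,"wx": 0,"wy": 0,"wz": 0,"claw": 60},{"dx": 1,"dy": 1,"dz": 60,"wx": 0,"wy": 0,"wz": 0,"claw": 60},{"dx": 1,"dy": 1,"dz": 70,"wx": 0,"wy": 0,"wz": 0,"claw": 60},{"dx": 1,"dy": 1,"dz": 77,"wx": 0,"wy": 0,"wz": 0,"claw": 60},{"dx": 1,"dy": 1,"dz": 82,"wx": 0,"wy": 0,"wz": 0,"claw": 60},{"dx": 1,"dy": 1,"dz": 82,"wx": 0,"wy": 0,"wz": 0,"claw": 60},{"dx": 1,"dy": 1,"dz": 82,"wx": 0,"wy": 0,"wz": 0,"claw": 60}]'

```text
time: 5.3
ee_pos: [0.6004, 0.1273, 0.0815]
eef_rot: [0.0, 0.979, 0.203, 0.001]
contact_force: [-0.1, 0.0, -0.8]
gripper_width: 0.0681
gripper_force: 15.0
```

step_arm --series '[{"dx": 0,"dy": 0,"dz": 1,"wx": 0,"wy": 0,"wz": 0,"claw": 60},{"dx": 0,"dy": 0,"dz": 2,"wx": 0,"wy": 0,"wz": 0,"claw": 60},{"dx": 0,"dy": 0,"dz": 3,"wx": 0,"wy": 0,"wz": 0,"claw": 60},{"dx": 0,"dy": 0,"dz": 3,"wx": 0,"wy": 0,"wz": 0,"claw": 60}]'

```text
time: 5.7
ee_pos: [0.5999, 0.1272, 0.0779]
eef_rot: [-0.0, 0.979, 0.203, 0.0]
contact_force: [0.7, 0.2, -1.4]
gripper_width: 0.0681
gripper_force: 15.0
```

step_arm --series '[{"dx": 0,"dy": 0,"dz": 1,"wx": 0,"wy": 0,"wz": 0,"claw": 60},{"dx": 0,"dy": 0,"dz": 2,"wx": 0,"wy": 0,"wz": 0,"claw": 60},{"dx": 0,"dy": 0,"dz": 2,"wx": 0,"wy": 0,"wz": 0,"claw": 60}]'

```text
time: 6.0
ee_pos: [0.6012, 0.1276, 0.0774]
eef_rot: [-0.0, 0.979, 0.203, 0.001]
contact_force: [0.2, 1.8, 5.9]
gripper_width: 0.0681
gripper_force: 15.0
```

step_arm --series '[{"dx": 0,"dy": 0,"dz": 1,"wx": 0,"wy": 0,"wz": 0,"claw": 60},{"dx": 0,"dy": 0,"dz": 1.5,"wx": 0,"wy": 0,"wz": 0,"claw": 60},{"dx": 0,"dy": 0,"dz": 1.5,"wx": 0,"wy": 0,"wz": 0,"claw": 60}]'

```text
time: 6.3
ee_pos: [0.6018, 0.1278, 0.0773]
eef_rot: [-0.0, 0.979, 0.204, 0.002]
contact_force: [-2.4, 1.1, 13.3]
gripper_width: 0.068
gripper_force: 15.0
```

step_arm --series '[{"dx": 0,"dy": 0,"dz": -2,"wx": 0,"wy": 0,"wz": 0,"claw": 60},{"dx": 0,"dy": 0,"dz": -2,"wx": 0,"wy": 0,"wz": 0,"claw": 75},{"dx": 0,"dy": 0,"dz": -2,"wx": 0,"wy": 0,"wz": 0,"claw": 80},{"dx": 0,"dy": 0,"dz": -2,"wx": 0,"wy": 0,"wz": 0,"claw": 100},{"dx": 0,"dy": 0,"dz": -2,"wx": 0,"wy": 0,"wz": 0,"claw": 100},{"dx": 0,"dy": 0,"dz": -2,"wx": 0,"wy": 0,"wz": 0,"claw": 100},{"dx": 0,"dy": 0,"dz": -2,"wx": 0,"wy": 0,"wz": 0,"claw": 100},{"dx": 0,"dy": 0,"dz": -30,"wx": 0,"wy": 0,"wz": 0,"claw": 100},{"dx": 0,"dy": 0,"dz": -75,"wx": 0,"wy": 0,"wz": 0,"claw": 100},{"dx": 0,"dy": 0,"dz": -120,"wx": 0,"wy": 0,"wz": 0,"claw": 100},{"dx": 0,"dy": 0,"dz": -120,"wx": 0,"wy": 0,"wz": 0,"claw": 100}]'

```text
time: 7.4
ee_pos: [0.6041, 0.1277, 0.2031]
eef_rot: [0.001, 0.979, 0.203, 0.006]
contact_force: [2.1, -0.5, 0.8]
gripper_width: 0.0932
gripper_force: 0.0
```

```bash
python3 - <<'E'
from h import *
s=go([.4773,.3416,.19]); print(s["time"],s["ee_pos"],s["gripper_width"],s["gripper_force"],s["contact_force"],s["dq"].round(3))
E
```

```text
shift mm [ -31.2 -246.7   11.9]
7.4 [0.60410876 0.12772944 0.20314946] 0.0931599221415184 0.0 [ 2.13434842 -0.5441248   0.81950117] [-0.001  0.045  0.082 -0.001 -0.072 -0.002]
```

step_arm --series '[{"dx": -29,"dy": -246,"dz": 0,"wx": 0,"wy": 0,"wz": 0,"claw": 100},{"dx": -29,"dy": -246,"dz": 0,"wx": 0,"wy": 0,"wz": 0,"claw": 100},{"dx": -29,"dy": -246,"dz": 0,"wx": 0,"wy": 0,"wz": 0,"claw": 100},{"dx": -29,"dy": -246,"dz": 0,"wx": 0,"wy": 0,"wz": 0,"claw": 100},{"dx": -29,"dy": -246,"dz": 0,"wx": 0,"wy": 0,"wz": 0,"claw": 100},{"dx": -29,"dy": -246,"dz": 0,"wx": 0,"wy": 0,"wz": 0,"claw": 100},{"dx": -29,"dy": -246,"dz": 50,"wx": 0,"wy": 0,"wz": 0,"claw": 100},{"dx": -29,"dy": -246,"dz": 60,"wx": 0,"wy": 0,"wz": 0,"claw": 100},{"dx": -29,"dy": -246,"dz": 60,"wx": 0,"wy": 0,"wz": 0,"claw": 100},{"dx": -29,"dy": -246,"dz": 60,"wx": 0,"wy": 0,"wz": 0,"claw": 100}]'

```text
time: 8.4
ee_pos: [0.4759, 0.3408, 0.1352]
eef_rot: [0.0, 0.979, 0.203, 0.0]
contact_force: [0.2, 0.0, 0.8]
gripper_width: 0.093
gripper_force: 0.0
```

```bash
python3 - <<'E'
from h import *
s=go([.4773,.3416,.054]); print(s["time"],s["ee_pos"],s["contact_force"],s["dq"].round(3),s["qpos"].round(2))
c=camera("scene"); u,v=proj(c,[.6,.128,.06]).astype(int)
a=cv2.resize(c["image"][v-35:v+35,u-35:u+35],None,fx=5,fy=5,interpolation=cv2.INTER_CUBIC)
u,v=proj(c,[.4773,.3416,.08]).astype(int)
b=cv2.resize(c["image"][v-35:v+35,u-35:u+35],None,fx=5,fy=5,interpolation=cv2.INTER_CUBIC)
cv2.imwrite("pics/k2.png",np.hstack([a,b]))
E
```

```text
shift mm [ 1.6 -0.2 81.2]
8.4 [0.47588068 0.34079535 0.13521158] [0.23232348 0.04387482 0.79655165] [ 0.    -0.018 -0.028  0.002 -0.005  0.003] [ 0.53  0.14  1.63 -0.    1.37  1.7 ]
```

View pics/k2.png

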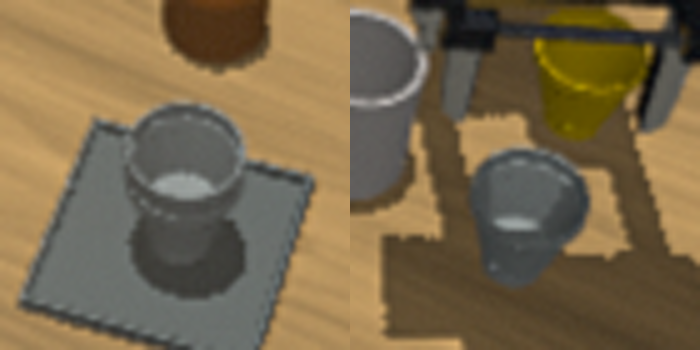

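The left crop shows two cups nested straight on the tray. The right crop shows the open fingers over cup_b, clear of the mug and the yellow cup. I'll pick up cup_b.

step_arm --series '[{"dx": 1.5,"dy": 0,"dz": 35,"wx": 0,"wy": 0,"wz": 0,"claw": 100},{"dx": 1.5,"dy": 0,"dz": 60,"wx": 0,"wy": 0,"wz": 0,"claw": 100},{"dx": 1.5,"dy": 0,"dz": 79,"wx": 0,"wy": 0,"wz": 0,"claw": 100},{"dx": 1.5,"dy": 0,"dz": 79,"wx": 0,"wy": 0,"wz": 0,"claw": 100},{"dx": 1.5,"dy": 0,"dz": 79,"wx": 0,"wy": 0,"wz": 0,"claw": 80},{"dx": 1.5,"dy": 0,"dz": 79,"wx": 0,"wy": 0,"wz": 0,"claw": 70},{"dx": 1.5,"dy": 0,"dz": 79,"wx": 0,"wy": 0,"wz": 0,"claw": 60},{"dx": 1.5,"dy": 0,"dz": 79,"wx": 0,"wy": 0,"wz": 0,"claw": 60},{"dx": 1.5,"dy": 0,"dz": 79,"wx": 0,"wy": 0,"wz": 0,"claw": 60},{"dx": 1.5,"dy": 0,"dz": 79,"wx": 0,"wy": 0,"wz": 0,"claw": 60}]' --squeeze 15

```text
time: 9.45
ee_pos: [0.4777, 0.3425, 0.057]
eef_rot: [-0.0, 0.979, 0.203, 0.001]
contact_force: [1.1, -1.2, 5.6]
gripper_width: 0.0684
gripper_force: 15.0
```

step_arm --series '[{"dx": 0,"dy": 0,"dz": -15,"wx": 0,"wy": 0,"wz": 0,"claw": 60},{"dx": 0,"dy": 0,"dz": -50,"wx": 0,"wy": 0,"wz": 0,"claw": 60},{"dx": 0,"dy": 0,"dz": -95,"wx": 0,"wy": 0,"wz": 0,"claw": 60},{"dx": 0,"dy": 0,"dz": -125,"wx": 0,"wy": 0,"wz": 0,"claw": 60},{"dx": 0,"dy": 0,"dz": -125,"wx": 0,"wy": 0,"wz": 0,"claw": 60}]'

```text
time: 9.95
ee_pos: [0.4795, 0.3436, 0.1878]
eef_rot: [-0.002, 0.979, 0.204, 0.005]
contact_force: [0.5, -0.1, -0.4]
gripper_width: 0.0687
gripper_force: 15.0
```

```bash
python3 - <<'E'
from h import *
s=go([.60,.1277,.18]); print(s["time"],s["ee_pos"],s["contact_force"],s["dq"].round(3))
E
```

```text
shift mm [ 24.3 246.1   7.7]
9.95 [0.47953196 0.34363475 0.18779741] [ 0.45630425 -0.09225626 -0.41997145] [-0.001  0.043  0.071  0.    -0.057  0.001]
```

step_arm --series '[{"dx": 4,"dy": 35,"dz": 0,"wx": 0,"wy": 0,"wz": 0,"claw": 60},{"dx": 8,"dy": 80,"dz": 0,"wx": 0,"wy": 0,"wz": 0,"claw": 60},{"dx": 12,"dy": 125,"dz": 0,"wx": 0,"wy": 0,"wz": 0,"claw": 60},{"dx": 17,"dy": 170,"dz": 0,"wx": 0,"wy": 0,"wz": 0,"claw": 60},{"dx": 21,"dy": 210,"dz": 0,"wx": 0,"wy": 0,"wz": 0,"claw": 60},{"dx": 25,"dy": 235,"dz": 0,"wx": 0,"wy": 0,"wz": 0,"claw": 60},{"dx": 26,"dy": 245,"dz": 0,"wx": 0,"wy": 0,"wz": 0,"claw": 60},{"dx": 26,"dy": 245,"dz": 0,"wx": 0,"wy": 0,"wz": 0,"claw": 60},{"dx": 26,"dy": 245,"dz": 0,"wx": 0,"wy": 0,"wz": 0,"claw": 60},{"dx": 26,"dy": 245,"dz": 0,"wx": 0,"wy": 0,"wz": 0,"claw": 60}]'

```text
time: 10.95
ee_pos: [0.5974, 0.129, 0.1802]
eef_rot: [-0.0, 0.979, 0.204, -0.0]
contact_force: [0.7, 0.6, -1.0]
gripper_width: 0.0685
gripper_force: 15.0
```

```bash
python3 - <<'E'
from h import *
s=go([.60,.1277,.101]); print(s["time"],s["ee_pos"],s["contact_force"],s["dq"].round(3))
E
```

```text
shift mm [ 1.9  2.3 79.2]
10.95 [0.59737848 0.12896404 0.18023262] [ 0.6639993   0.64000409 -1.01162909] [ 0.003 -0.001 -0.002 -0.003 -0.    -0.003]
```

step_arm --series '[{"dx": 2,"dy": 2,"dz": 25,"wx": 0,"wy": 0,"wz": 0,"claw": 60},{"dx": 2,"dy": 2,"dz": 45,"wx": 0,"wy": 0,"wz": 0,"claw": 60},{"dx": 2,"dy": 2,"dz": 60,"wx": 0,"wy": 0,"wz": 0,"claw": 60},{"dx": 2,"dy": 2,"dz": 70,"wx": 0,"wy": 0,"wz": 0,"claw": 60},{"dx": 2,"dy": 2,"dz": 76,"wx": 0,"wy": 0,"wz": 0,"claw": 60},{"dx": 2,"dy": 2,"dz": 80,"wx": 0,"wy": 0,"wz": 0,"claw": 60},{"dx": 2,"dy": 2,"dz": 80,"wx": 0,"wy": 0,"wz": 0,"claw": 60}]'

```text
time: 11.65
ee_pos: [0.6008, 0.1266, 0.1004]
eef_rot: [-0.0, 0.979, 0.204, 0.0]
contact_force: [0.4, 0.7, -0.4]
gripper_width: 0.0685
gripper_force: 15.0
```

step_arm --series '[{"dx": 0,"dy": 0,"dz": 1,"wx": 0,"wy": 0,"wz": 0,"claw": 60},{"dx": 0,"dy": 0,"dz": 2,"wx": 0,"wy": 0,"wz": 0,"claw": 60},{"dx": 0,"dy": 0,"dz": 3,"wx": 0,"wy": 0,"wz": 0,"claw": 60},{"dx": 0,"dy": 0,"dz": 4,"wx": 0,"wy": 0,"wz": 0,"claw": 60},{"dx": 0,"dy": 0,"dz": 4,"wx": 0,"wy": 0,"wz": 0,"claw": 60}]'

```text
time: 12.15
ee_pos: [0.6014, 0.1266, 0.0973]
eef_rot: [-0.0, 0.979, 0.203, 0.001]
contact_force: [0.0, 0.2, 3.9]
gripper_width: 0.0685
gripper_force: 15.0
```

step_arm --series '[{"dx": 0,"dy": 0,"dz": 1,"wx": 0,"wy": 0,"wz": 0,"claw": 60},{"dx": 0,"dy": 0,"dz": 1.5,"wx": 0,"wy": 0,"wz": 0,"claw": 60},{"dx": 0,"dy": 0,"dz": 0,"wx": 0,"wy": 0,"wz": 0,"claw": 60},{"dx": 0,"dy": 0,"dz": 0,"wx": 0,"wy": 0,"wz": 0,"claw": 75},{"dx": 0,"dy": 0,"dz": 0,"wx": 0,"wy": 0,"wz": 0,"claw": 80},{"dx": 0,"dy": 0,"dz": 0,"wx": 0,"wy": 0,"wz": 0,"claw": 100},{"dx": 0,"dy": 0,"dz": 0,"wx": 0,"wy": 0,"wz": 0,"claw": 100},{"dx": 0,"dy": 0,"dz": 0,"wx": 0,"wy": 0,"wz": 0,"claw": 100},{"dx": 0,"dy": 0,"dz": -20,"wx": 0,"wy": 0,"wz": 0,"claw": 100},{"dx": 0,"dy": 0,"dz": -60,"wx": 0,"wy": 0,"wz": 0,"claw": 100},{"dx": 0,"dy": 0,"dz": -110,"wx": 0,"wy": 0,"wz": 0,"claw": 100},{"dx": 0,"dy": 0,"dz": -160,"wx": 0,"wy": 0,"wz": 0,"claw": 100}]'

```text
time: 13.35
ee_pos: [0.6, 0.1264, 0.2573]
eef_rot: [-0.0, 0.979, 0.203, -0.001]
contact_force: [1.0, 0.4, -0.1]
gripper_width: 0.0929
gripper_force: 0.0
```

step_arm --series '[{"dx": 0,"dy": 0,"dz": -60,"wx": 0,"wy": 0,"wz": 0,"claw": 100},{"dx": -40,"dy": 40,"dz": -60,"wx": 0,"wy": 0,"wz": 0,"claw": 100},{"dx": -80,"dy": 80,"dz": -60,"wx": 0,"wy": 0,"wz": 0,"claw": 100},{"dx": -120,"dy": 120,"dz": -60,"wx": 0,"wy": 0,"wz": 0,"claw": 100},{"dx": -120,"dy": 120,"dz": -60,"wx": 0,"wy": 0,"wz": 0,"claw": 100}]'

```text
time: 13.85
ee_pos: [0.5372, -0.0347, 0.3168]
eef_rot: [0.001, 0.979, 0.202, 0.0]
contact_force: [-0.5, 0.7, 0.4]
gripper_width: 0.0931
gripper_force: 0.0
```

```bash
python3 - <<'E'
from h import *
s=observe(); print(s["time"],s["ee_pos"],s["qpos"].round(3),s["contact_force"])
for n in("scene","top"):
    c=camera(n); u,v=proj(c,[.6,.128,.06]).astype(int)
    a=cv2.resize(c["image"][v-35:v+35,u-35:u+35],None,fx=5,fy=5,interpolation=cv2.INTER_CUBIC)
    b=a if n=="scene" else np.hstack([b,a])
cv2.imwrite("pics/k3.png",b)
# tool desired: z down, tool y along cleaner x axis (either sign); needed wz
M=rot(s["eef_rot"])
for sg in(1,-1):
    y=sg*np.array([.853,-.522,0]); z=np.array([0,0,-1.]); x=np.cross(y,z); D=np.array([x,y,z]).T
    print(sg,R.from_matrix(M.T@D).as_rotvec().round(3))
E
```

```text
13.85 [ 0.53720712 -0.03468814  0.31676833] [-1.590e-01 -5.700e-02  1.503e+00 -1.000e-03  1.695e+00  1.004e+00] [-0.5241613   0.65289303  0.42800842]
1 [ 0.001  0.001 -0.614]
-1 [ 1.000e-03 -2.000e-03  2.527e+00]
```

View pics/k3.png

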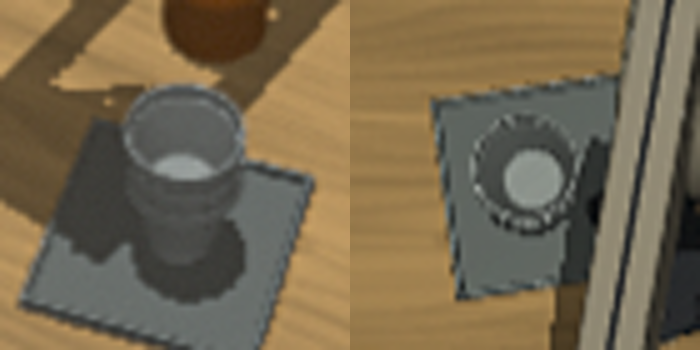

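The stack of three sits concentric and straight. Next I'll refine the bar centre and head for the handle.

```bash
python3 - <<'E'
from h import *
import pickle
T=pickle.load(open("top0.pkl","rb")); g=cv2.cvtColor(T["image"],cv2.COLOR_BGR2GRAY).astype(np.float32)
a=np.radians(31.76); d=np.array([np.cos(a),np.sin(a)]); n=np.array([-d[1],d[0]])
c=np.array([342.2,190.5])
S=np.array([[cv2.getRectSubPix(g,(1,1),tuple(map(float,c+d*t+n*k)))[0,0] for t in range(-14,15,2)] for k in np.arange(-6,7)]); print("across",S.mean(1).round())
L=[cv2.getRectSubPix(g,(1,1),tuple(map(float,c+d*t-n*1)))[0,0] for t in range(-26,27)]; print("along",np.round(L))
print([(k,plane(T,*(c+n*k),.224).round(4)) for k in(-2,-1,0)])
S=pickle.load(open("scene0.pkl","rb"))
go([.52,-.248,.31])
E
```

```text
across [147. 151. 132.  61.  24.  21.  20.  54.  70.  77. 127. 150. 154.]
along [137. 148. 144. 104. 129. 123.  28.  17.  23.  22.  23.  21.  23.  22.
  23.  23.  23.  25.  21.  22.  21.  22.  21.  23.  21.  23.  20.  21.
  22.  21.  19.  21.  22.  20.  20.  19.  19.  19.  20.  19.  20.  18.
  20.  18.  19.  14.  21.  77. 121. 137. 141. 152. 120.]
[(-2, array([ 0.5252, -0.2518,  0.224 ])), (-1, array([ 0.5227, -0.2503,  0.224 ])), (0, array([ 0.5203, -0.2488,  0.224 ]))]
shift mm [-100.8  189.5    6.9]
```

step_arm --series '[{"dx": -25,"dy": 48,"dz": 0,"wx": 0,"wy": 0,"wz": -0.1,"claw": 100},{"dx": -45,"dy": 88,"dz": 0,"wx": 0,"wy": 0,"wz": -0.22,"claw": 100},{"dx": -65,"dy": 128,"dz": 0,"wx": 0,"wy": 0,"wz": -0.34,"claw": 100},{"dx": -85,"dy": 165,"dz": 0,"wx": 0,"wy": 0,"wz": -0.46,"claw": 100},{"dx": -95,"dy": 185,"dz": 0,"wx": 0,"wy": 0,"wz": -0.56,"claw": 100},{"dx": -99,"dy": 193,"dz": 10,"wx": 0,"wy": 0,"wz": -0.614,"claw": 100},{"dx": -99,"dy": 193,"dz": 10,"wx": 0,"wy": 0,"wz": -0.614,"claw": 100},{"dx": -99,"dy": 193,"dz": 10,"wx": 0,"wy": 0,"wz": -0.614,"claw": 100}]'

```text
time: 14.75
ee_pos: [0.5249, -0.2469, 0.3059]
eef_rot: [-0.001, 0.872, 0.489, -0.0]
contact_force: [0.5, 0.8, 0.4]
gripper_width: 0.0926
gripper_force: 0.0
```

```bash
python3 - <<'E'
from h import *
s=go([.523,-.2505,.205]); print(s["time"],s["ee_pos"],s["qpos"].round(3),s["contact_force"],rot(s["eef_rot"]).round(3))
E
```

```text
shift mm [ -4.2   0.4 100.9]
14.75 [ 0.52490885 -0.24685935  0.30591406] [-5.280e-01  5.800e-02  1.408e+00  1.000e-03  1.677e+00  2.000e-02] [0.48403936 0.75403668 0.3967728 ] [[ 0.521  0.853 -0.001]
 [ 0.853 -0.521  0.001]
 [ 0.    -0.001 -1.   ]]
```

step_arm --series '[{"dx": -3,"dy": 0,"dz": 40,"wx": 0,"wy": 0,"wz": 0,"claw": 100},{"dx": -3,"dy": 0,"dz": 70,"wx": 0,"wy": 0,"wz": 0,"claw": 100},{"dx": -3,"dy": 0,"dz": 90,"wx": 0,"wy": 0,"wz": 0,"claw": 100},{"dx": -3,"dy": 0,"dz": 100,"wx": 0,"wy": 0,"wz": 0,"claw": 100},{"dx": -3,"dy": 0,"dz": 100,"wx": 0,"wy": 0,"wz": 0,"claw": 80},{"dx": -3,"dy": 0,"dz": 100,"wx": 0,"wy": 0,"wz": 0,"claw": 60},{"dx": -3,"dy": 0,"dz": 100,"wx": 0,"wy": 0,"wz": 0,"claw": 40},{"dx": -3,"dy": 0,"dz": 100,"wx": 0,"wy": 0,"wz": 0,"claw": 25},{"dx": -3,"dy": 0,"dz": 100,"wx": 0,"wy": 0,"wz": 0,"claw": 20},{"dx": -3,"dy": 0,"dz": 100,"wx": 0,"wy": 0,"wz": 0,"claw": 20}]' --squeeze 6

```text
time: 15.75
ee_pos: [0.5232, -0.2506, 0.2068]
eef_rot: [0.0, 0.872, 0.49, 0.0]
contact_force: [0.7, -0.2, 0.3]
gripper_width: 0.0495
gripper_force: 0.0
```

step_arm --series '[{"dx": 0,"dy": 0,"dz": 0,"wx": 0,"wy": 0,"wz": 0,"claw": 5},{"dx": 0,"dy": 0,"dz": 0,"wx": 0,"wy": 0,"wz": 0,"claw": 5},{"dx": 0,"dy": 0,"dz": 0,"wx": 0,"wy": 0,"wz": 0,"claw": 5},{"dx": 0,"dy": 0,"dz": 0,"wx": 0,"wy": 0,"wz": 0,"claw": 5}]'

```text
time: 16.15
ee_pos: [0.523, -0.2505, 0.2063]
eef_rot: [-0.0, 0.872, 0.49, -0.0]
contact_force: [0.4, -0.1, -0.3]
gripper_width: 0.0175
gripper_force: 0.0
```

```bash
python3 - <<'E'
from h import *
s=observe(); print(s["time"],s["ee_pos"],s["contact_force"],s["gripper_width"],"tool force",(rot(s["eef_rot"]).T@s["contact_force"]).round(2))
c=camera("scene"); u,v=proj(c,[.52,-.25,.2]).astype(int)
cv2.imwrite("pics/k4.png",cv2.resize(c["image"][v-55:v+55,u-60:u+60],None,fx=4,fy=4,interpolation=cv2.INTER_CUBIC))
# planned path: TCP for lid angles, tool tilt follows fraction
E
```

```text
16.15 [ 0.52301005 -0.25046481  0.20628494] [ 0.38511502 -0.08842155 -0.33383903] 0.017546485031242794 tool force [0.12 0.37 0.33]
```

View pics/k4.png

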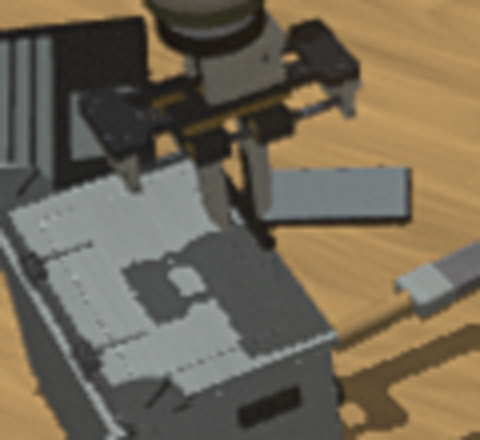

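The scene crop shows the fingers astride the black bar and nearly shut. I'll close the last few millimetres.

step_arm --series '[{"dx": 0,"dy": 0,"dz": 0,"wx": 0,"wy": 0,"wz": 0,"claw": 5},{"dx": 0,"dy": 0,"dz": 0,"wx": 0,"wy": 0,"wz": 0,"claw": 5},{"dx": 0,"dy": 0,"dz": 0,"wx": 0,"wy": 0,"wz": 0,"claw": 0},{"dx": 0,"dy": 0,"dz": 0,"wx": 0,"wy": 0,"wz": 0,"claw": 0}]'

```text
time: 16.6
ee_pos: [0.5231, -0.2505, 0.2063]
eef_rot: [0.0, 0.872, 0.49, 0.0]
contact_force: [1.9, -0.3, -0.9]
gripper_width: 0.0115
gripper_force: 6.0
```

```bash
python3 - <<'E'
from h import *
s=observe(); M=rot(s["eef_rot"]); print(s["ee_pos"],s["gripper_width"],s["gripper_force"],(M.T@s["contact_force"]).round(2),s["qpos"].round(2))
# path: lid angle q -> bar; bar starts at current grasp point; tool tilt a (about tool x). in plane (cleaner x=tool y, up=-tool z)
for q in np.arange(.1,.71,.1):
    X=-.146*np.cos(q)+.046*np.sin(q)+.146; Z=.146*np.sin(q)+.046*np.cos(q)-.046
    print(round(q,1),"bar dy,dz mm",round(X*1e3,1),round(-Z*1e3,1))
E
```

```text
[ 0.52307158 -0.25048799  0.20630114] 0.011509146594214733 5.999959409236908 [0.67 1.77 0.9 ] [-0.53  0.08  1.56 -0.    1.5   0.01]
0.1 bar dy,dz mm 5.3 -14.3
0.2 bar dy,dz mm 12.0 -28.1
0.3 bar dy,dz mm 20.1 -41.1
0.4 bar dy,dz mm 29.4 -53.2
0.5 bar dy,dz mm 39.9 -64.4
0.6 bar dy,dz mm 51.5 -74.4
0.7 bar dy,dz mm 64.0 -83.2
```

step_arm --series '[{"dx": 0,"dy": 0,"dz": 0,"wx": 0,"wy": 0,"wz": 0,"claw": 0},{"dx": 0,"dy": 1,"dz": -3,"wx": 0,"wy": 0,"wz": 0,"claw": 0},{"dx": 0,"dy": 2.5,"dz": -7,"wx": 0,"wy": 0,"wz": 0,"claw": 0},{"dx": 0,"dy": 5.3,"dz": -14.3,"wx": 0,"wy": 0,"wz": 0,"claw": 0},{"dx": 0,"dy": 8.5,"dz": -21,"wx": 0,"wy": 0,"wz": 0,"claw": 0},{"dx": 0,"dy": 12,"dz": -28,"wx": 0,"wy": 0,"wz": 0,"claw": 0},{"dx": 0,"dy": 16,"dz": -34.7,"wx": 0,"wy": 0,"wz": 0,"claw": 0},{"dx": 0,"dy": 20,"dz": -41,"wx": 0,"wy": 0,"wz": 0,"claw": 0},{"dx": 0,"dy": 24.5,"dz": -47.3,"wx": 0,"wy": 0,"wz": 0,"claw": 0},{"dx": 0,"dy": 29.4,"dz": -53.2,"wx": 0,"wy": 0,"wz": 0,"claw": 0},{"dx": 0,"dy": 29.4,"dz": -53.2,"wx": 0,"wy": 0,"wz": 0,"claw": 0},{"dx": 0,"dy": 29.4,"dz": -53.2,"wx": 0,"wy": 0,"wz": 0,"claw": 0}]' --squeeze 25

```text
time: 17.8
ee_pos: [0.5475, -0.2654, 0.2609]
eef_rot: [-0.001, 0.872, 0.49, -0.0]
contact_force: [-8.1, 4.9, 0.6]
gripper_width: 0.0109
gripper_force: 25.0
```

```bash
python3 - <<'E'
from h import *
s=observe(); M=rot(s["eef_rot"]); print(s["time"],s["ee_pos"],s["gripper_width"],s["gripper_force"],(M.T@s["contact_force"]).round(2),s["moment"],"moved",(M.T@(s["ee_pos"]-[.5231,-.2505,.2063])*1e3).round(1))
E
```

```text
17.8 [ 0.54754911 -0.26540169  0.26087465] 0.010905209855611159 25.001583695411682 [-0.06 -9.43 -0.56] [ 0.7718067   1.49936972 -0.00673664] moved [ -0.   28.5 -54.6]
```

step_arm --series '[{"dx": 0,"dy": 2,"dz": -4,"wx": 0,"wy": 0,"wz": 0,"claw": 0},{"dx": 0,"dy": 6,"dz": -8,"wx": 0,"wy": 0,"wz": 0,"claw": 0},{"dx": 0,"dy": 11,"dz": -13,"wx": 0,"wy": 0,"wz": 0,"claw": 0},{"dx": 0,"dy": 16,"dz": -17.5,"wx": 0,"wy": 0,"wz": 0,"claw": 0},{"dx": 0,"dy": 20,"dz": -21,"wx": 0,"wy": 0,"wz": 0,"claw": 0},{"dx": 0,"dy": 20,"dz": -21,"wx": 0,"wy": 0,"wz": 0,"claw": 0},{"dx": 0,"dy": 20,"dz": -21,"wx": 0,"wy": 0,"wz": 0,"claw": 0}]'

```text
time: 18.5
ee_pos: [0.565, -0.2761, 0.2822]
eef_rot: [-0.0, 0.872, 0.49, -0.0]
contact_force: [-8.2, 3.6, 1.2]
gripper_width: 0.011
gripper_force: 25.0
```

```bash
python3 - <<'E'
from h import *
s=observe(); M=rot(s["eef_rot"]); print(s["time"],s["ee_pos"],s["gripper_width"],s["gripper_force"],(M.T@s["contact_force"]).round(2),"moved",(M.T@(s["ee_pos"]-[.5231,-.2505,.2063])*1e3).round(1))
c=camera("scene"); cv2.imwrite("pics/full_s.png",c["image"])
t=camera("top"); cv2.imwrite("pics/full_t.png",t["image"])
u,v=proj(c,[.6,-.28,.2]).astype(int); print(u,v)
a=c["image"][v-60:v+50,u-60:u+60]
cv2.imwrite("pics/k5.png",cv2.resize(a,None,fx=5,fy=5,interpolation=cv2.INTER_CUBIC))
E
```

```text
18.5 [ 0.56495576 -0.27606162  0.28219494] 0.01099717390763893 25.001589059829712 [-1.18 -8.92 -1.18] moved [ -0.1  49.  -75.9]
163 165
```

View pics/k5.png

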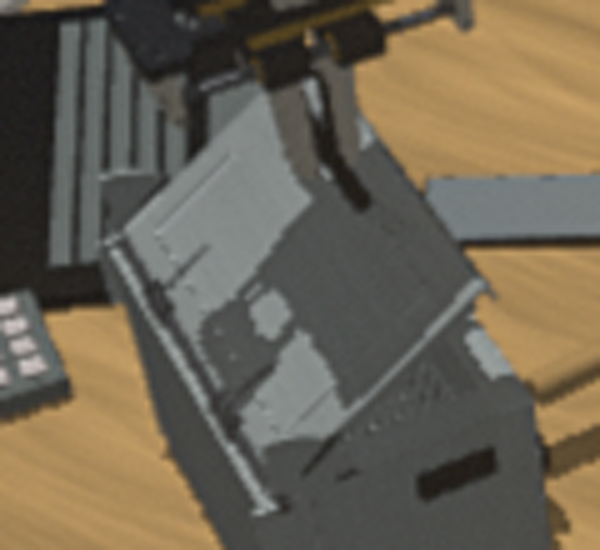

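The lid is up, with the fingers on the bar. The lid's left edge runs from about (345,425) to (478,288) in the crop, and the drip mark near (322,455) is just ahead of it. I'll measure the angle by casting rays onto the left side plane.

```bash
python3 - <<'E'
from h import *
import pickle
C=pickle.load(open("scene0.pkl","rb")); now=cv2.imread("pics/full_s.png")
X=np.array([.852,-.524,0]); Y=np.array([.524,.852,0]); hinge=np.array([.523,-.2505,.178])+X*.146
def side(u,v,yo):
    o,d=ray(C,u,v); t=((hinge+Y*yo-o)@Y)/(d@Y); p=o+d*t-hinge; return -p@X*1e3,p[2]*1e3   # forward, up
O=np.array([103,105])
for im,n in((C["image"],"shut"),(now,"now")):
    g=cv2.cvtColor(im,cv2.COLOR_BGR2GRAY)[105:215,103:223]; g=cv2.resize(g,None,fx=4,fy=4,interpolation=cv2.INTER_CUBIC)
    L=cv2.createLineSegmentDetector().detect(g)[0][:,0]
    print(n)
    for l in L:
        p,q=((l[:2]+.5)/4-.5+O,(l[2:]+.5)/4-.5+O)
        if np.hypot(*(q-p))<10: continue
        a=np.array(side(*p,.125));b=np.array(side(*q,.125))
        if a[0]>b[0]:a,b=b,a
        ang=np.arctan2(b[1]-a[1],b[0]-a[0])
        if -40<a[0] and b[0]<190 and a[1]>-60 and abs(ang)<1.0: print(p.round(1),q.round(1),a.round(),b.round(),"ang",ang.round(3))
E
```

```text
shut
[120.3 105.6] [132.2 105.4] [-32. 339.] [ -6. 330.] ang -0.329
[144.8 144.4] [128.9 150.5] [-39. 210.] [  2. 212.] ang 0.051
[176.4 133.6] [153.1 141.6] [ 24. 211.] [ 85. 211.] ang -0.001
[192.2 188.8] [210.2 181.8] [105.   2.] [162.   2.] ang -0.008
[172.6 196.6] [192.1 189. ] [46.  2.] [105.   2.] ang -0.002
[169.7 123.5] [181.2 123.4] [ 73. 248.] [102. 237.] ang -0.369
[144.9 137.4] [160.8 135.5] [  6. 232.] [ 46. 222.] ang -0.252
[157.2 131.2] [147.1 131.4] [ 15. 247.] [ 39. 238.] ang -0.363
[186.5 199.3] [200.5 193.7] [ 84. -29.] [128. -30.] ang -0.009
[202.1 199. ] [188.  204.8] [ 86. -54.] [131. -54.] ang 0.003
now
[179.2 109. ] [189.4 105.8] [102. 280.] [129. 280.] ang -0.007
[193.7 107.2] [180.2 111.7] [104. 272.] [140. 272.] ang 0.008
[166.6 193.3] [179.1 182.1] [31. 23.] [71. 47.] ang 0.522
[179.1 182.1] [199.2 161.5] [71. 47.] [136.  93.] ang 0.617
[186.9 172. ] [175.  183.9] [59. 46.] [97. 72.] ang 0.6
[186.  199.5] [200.7 193.7] [ 82. -30.] [129. -30.] ang -0.008
[201.9 199. ] [187.9 204.7] [ 86. -54.] [130. -53.] ang 0.009
[165.7 109.8] [175.7 106.6] [ 69. 290.] [ 95. 290.] ang 0.008
[148.1 136.4] [135.4 149. ] [-22. 207.] [ 14. 232.] ang 0.582
[154.4 123.3] [146.4 131.2] [ 13. 248.] [ 36. 263.] ang 0.571
```

Shut reads about 0.00 rad and the lid now reads about 0.605 rad. The bar's chord gives 0.60, so the two agree. About 0.095 rad remains.

step_arm --series '[{"dx": 0,"dy": 3,"dz": -2.5,"wx": 0,"wy": 0,"wz": 0,"claw": 0},{"dx": 0,"dy": 7,"dz": -5.5,"wx": 0,"wy": 0,"wz": 0,"claw": 0},{"dx": 0,"dy": 10,"dz": -7.5,"wx": 0,"wy": 0,"wz": 0,"claw": 0},{"dx": 0,"dy": 12,"dz": -9,"wx": 0,"wy": 0,"wz": 0,"claw": 0},{"dx": 0,"dy": 12,"dz": -9,"wx": 0,"wy": 0,"wz": 0,"claw": 0},{"dx": 0,"dy": 12,"dz": -9,"wx": 0,"wy": 0,"wz": 0,"claw": 0},{"dx": 0,"dy": 12,"dz": -9,"wx": 0,"wy": 0,"wz": 0,"claw": 0},{"dx": 0,"dy": 12,"dz": -9,"wx": 0,"wy": 0,"wz": 0,"claw": 0}]'

```text
time: 19.4
ee_pos: [0.5751, -0.2822, 0.2915]
eef_rot: [-0.0, 0.872, 0.49, -0.0]
contact_force: [-8.0, 4.4, 2.2]
gripper_width: 0.011
gripper_force: 25.0
```

```bash
python3 - <<'E'
from h import *
s=observe(); M=rot(s["eef_rot"]); m=M.T@(s["ee_pos"]-[.5231,-.2505,.2063])
print(s["time"],s["gripper_force"],(M.T@s["contact_force"]).round(2),"moved",(m*1e3).round(1),"chord ang",2*np.arcsin(np.hypot(m[1],m[2])/2/.1531))
C=camera("scene"); now=C["image"]
X=np.array([.852,-.524,0]); Y=np.array([.524,.852,0]); hinge=np.array([.523,-.2505,.178])+X*.146
def side(u,v,yo):
    o,d=ray(C,u,v); t=((hinge+Y*yo-o)@Y)/(d@Y); p=o+d*t-hinge; return -p@X*1e3,p[2]*1e3
g=cv2.resize(cv2.cvtColor(now,cv2.COLOR_BGR2GRAY)[105:215,103:223],None,fx=4,fy=4,interpolation=cv2.INTER_CUBIC)
for l in cv2.createLineSegmentDetector().detect(g)[0][:,0]:
    p,q=((l[:2]+.5)/4-.5+[103,105],(l[2:]+.5)/4-.5+[103,105])
    if np.hypot(*(q-p))<10: continue
    a=np.array(side(*p,.125));b=np.array(side(*q,.125))
    if a[0]>b[0]:a,b=b,a
    ang=np.arctan2(b[1]-a[1],b[0]-a[0])
    if .4<ang<1: print(a.round(),b.round(),"ang",ang.round(3))
u,v=proj(C,[.6,.128,.06]).astype(int)
cv2.imwrite("pics/k6.png",np.hstack([cv2.resize(x,(400,400),interpolation=cv2.INTER_CUBIC) for x in(now[v-35:v+35,u-35:u+35],now[105:215,105:215])]))
E
```

```text
19.4 25.002025365829468 [-0.45 -9.12 -2.19] moved [ -0.1  60.9 -85.2] chord ang 0.6980485672308786
[50. 41.] [121. 100.] ang 0.692
[-41. 213.] [-15. 235.] ang 0.698
[80. 73.] [121. 111.] ang 0.763
[47. 46.] [80. 73.] ang 0.692
```

View pics/k6.png

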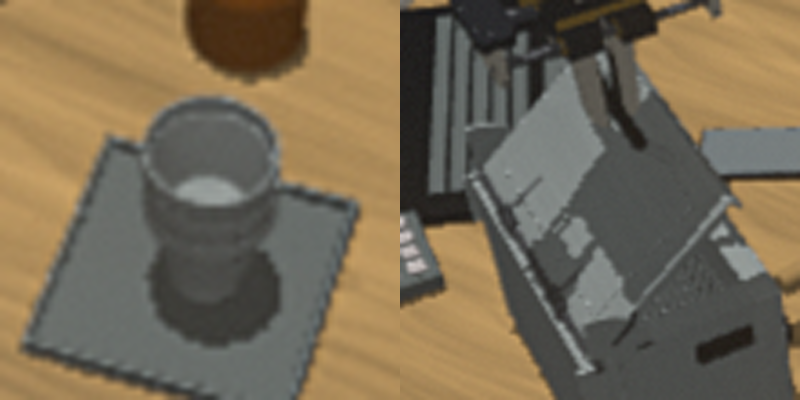

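The stack still stands straight at left. At right the lid edge meets the mark line near (625,325), and the angle reads about 0.695 rad by both edge and chord. I'm handing the job in.

```bash
python3 -c "
from station import finish_job
print(finish_job())"
```

```text
the job is handed in; nothing more can be done
None
```

I handed the job in at about 19.5 s of the 61 s allowed: the three cups stand in one straight stack on the drip tray, and the gripper is holding the lid at about 0.70 rad, on the drip mark; `finish_job` returned no verdict.

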